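Alternate the cone washers on the focus-clutch arbor

ROBOT

A 7-joint arm with a two-finger parallel gripper is mounted at the origin on the work surface. World frame = base frame: x ahead of the robot, y to its left, z up, the work surface at z = 0. Lengths are in m, angles in rad, forces in N, time in s.
With the tool pointing down it reaches from about 0.4 to 0.85 m from the base axis. Payload 4.5 kg.
Tool frame: the origin (TCP) lies on the centre line of the jaws, within the pads' length; the fingertips stand 17 mm ahead of it and the grasp point (between the pads) lies 2 mm behind it; x points along the fingers, z is the direction in which the jaws open and shut, and the axes are right-handed (so a half turn about x gives the same grasp; the last joint's range is limited). The gripper opens to 85 mm and grips with 20 to 120 N. Pads are 22 mm wide; open, the fingers measure 114 mm over their backs; the gripper's body (76 mm by 85 mm) begins 54 mm behind the grasp point. The pads swing forward as they close: fully open they stand 13 mm farther back than shut.
Start: joints at [1.332, 0.689, -0.195, 1.565, 0.157, 0.902, -0.215], TCP at [0.168, -0.602, 0.248] pointing down, gripper open.
Joint ranges: [-3.01, 3.01], [-0.46, 2.08], [-1.47, 1.51], [0.13, 2.56], [-1, 4.14], [0.04, 2.09], [-2.66, 2.66]. Speed limits (rad/s): [2.57, 2.57, 3.14, 3.14, 3.14, 3.14, 3.14].

INTERFACE

Orientations are given as a unit quaternion [w, x, y, z].
In Python, from workcell import readout, imaging, manip, nets gives the robot as it stands.
- The arm moves only by the tool carry_out, never from a script. Its argument "targets" is a list of rows, each a list of 5 numbers: the shift along the world's x, y, z in m, then the turn about the world's z in degrees, then the closure, from 0 (fully open) to 1 (shut). In form: [[dx, dy, dz, spin, gripper], ...]. A call has 1 to 10 rows; each row shifts and turns the pose as measured when the row begins; what a row does not reach is not made up. A row lasts 1/8 s, in which the tool goes at most 62.5 mm and 10.7 degrees, less where a joint would pass 70% of its speed; a pose out of reach is approached as far as the arm can. A call with a gripper value outside its range is refused whole. The fingers move at their own pace and stop on an object; "squeeze" is the grip in N (left out, the last holds). Time passes only in rows, so rows that do not move let the fingers close. It gives the time, the measured TCP pose, the force and the opening at its end, in the units of the state.
- readout.state(): the state, without advancing time (a new reading comes with each control period).
- imaging.grab_frame(name): name is "side" or "top"; returns (picture, depth): 384x512x3 uint8, blue, green, red; 384x512 float32, m along the optical axis (not along the pixel's ray), 0 where there is no reading.
- imaging.get_calibration(name): a dict with "mtx" (3x3 intrinsics, pixels), "rvec" (rotation vector, rad) and "tvec" (3), from world to camera coordinates, as OpenCV has them. Camera axes: x right, y down, z forward; pixel columns grow to the right and rows downward; lengths in m; the calibration is good to about 2 mm. A picture is of the moment at which its call begins. get_calibration takes no time and is no camera call.
- manip.job_done(): hands the job in, once; it reports no verdict.
Trained networks look in the newest picture that a camera, given by its name, has taken for a name from the list of things; names that differ only in an ending like _2 or _b are one class to them, and where a whole thing is asked for, a point or a joint stands for the part that bears it (a point fixed in the world has none). Each returns a list of dicts, best first, with "score" (0 to 1); they miss things now and then, are a little off and sometimes report something else, mostly with a low value. They report only what shows in the picture. A call takes as long as a camera call. They do not tell look-alikes from the thing itself.
- nets.regions_of(label, camera): "mask" (384x512 bool, what is visible of it) and "rect" ([centre column, centre row, width, height] in pixels, round what is visible of it).
- nets.landmark_of(label, camera): "pixel" ([row, column] in pixels: a listed point, or the origin of a listed thing).
The state is a dict: "clock": time; "joint_positions": joint angles; "joint_velocities": joint speeds; "tau": joint torques, N m; "eef_pos": TCP position; "tcp_rot": TCP orientation; "ft_force": force on the tool from outside, world axes, zero at the start; "moment": the same for the moment, N m; "width": finger opening in m.
Only numpy, scipy, OpenCV 4.12 (cv2) and the standard library are available. Lean on these libraries where they do the work, as an engineer would, in place of code of your own. Each camera call takes 0.05 s, during which the arm holds its last target.

TASK

The spring stack of a microscope's focus clutch is being rebuilt: the first cone washer already sits on the upright arbor, crown up. Put the other full-size cone washer that lies hollow up on the arbor next, then the full-size one that lies crown up on top of it, each the way up it already lies, so that the three faces alternate and every washer lies level and fully down on the one below; then let go.

Things in the scene. Friction and masses are not known exactly. Their poses are not given: they have to be found in the camera images.
- arbor_seat (a point): Centre of the top face of the fixed grey block (100 x 100 x 25 mm, standing on the table), where the fixed upright dark steel arbor rises out of it. z up, along the arbor. The arbor is 20 mm in diameter up to 48 mm above this point, then tapers to a 6 mm tip at 64 mm.
- first_washer: Steel cone (dished) washer, sizes in mm: 60 across, hole 26, 15 high in all; its wide end is a flat rim 6 wide with an upright edge 7 high, its narrow end (crown) a flat ring 38 across. Loose; sits round the arbor on the block, rim down, crown up. Origin: centre of its underside, z up. A smaller cone washer (42 across) and a flat ring (60 across, 7 thick) on the table are not used.
- hollow_up_washer: Steel cone (dished) washer, sizes in mm: 60 across, hole 26, 15 high in all; its wide end is a flat rim 6 wide with an upright edge 7 high, its narrow end (crown) a flat ring 38 across. 90 to 185 g; lies on the table crown down, hollow (wide end) up: the rim is 8 to 15 above its underside. Origin: centre of its underside, z up. Fully down on the first washer its underside is 15 above the arbor seat.
- crown_up_washer: Steel cone (dished) washer, sizes in mm: 60 across, hole 26, 15 high in all; its wide end is a flat rim 6 wide with an upright edge 7 high, its narrow end (crown) a flat ring 38 across. 90 to 185 g; lies on the table rim down, crown up: the rim is 0 to 7 above its underside. Origin: centre of its underside, z up. Fully down on the hollow-up washer its underside is 30 above the arbor seat.
Mind the look-alikes: they are no part of the job. What is shaped like the crown_up_washer but pink, purple or red is not meant.

How it is judged:
By the outcome, as a careful person would: the job done as asked, in the order asked, and still so for the second after the job is handed in, with the robot touching nothing.
It also fails if it takes over 56 s, if anything falls off the work surface, if the arm or the gripper's body presses on something with over 40 N, if the wrist force passes 120 N, or if a joint passes its speed limit or range.

## Working session

There is one attempt and no reset: what is moved stays moved. The work goes in short steps, Python scripts to look and compute and a tool call to move; the robot and the scene stay as the last step left them, time stands still between calls to the robot, and variables do not carry over. Pictures are saved under pics/ and viewed, and the job is handed in when it is done.

Besides the shell and the picture viewer there is one more tool, called by a JSON object that holds its "fn" and its "kwargs". carry_out: Moves the arm, as the interface text tells. Its arguments: {"type":"object","properties":{"targets":{"type":"array"},"squeeze":{"type":"number"}},"required":["targets"]}

```bash
mkdir -p pics; cat > h.py <<'E'
import numpy as np, cv2
from workcell import readout, imaging, manip, nets
def cal(n):
    c=imaging.get_calibration(n); R=cv2.Rodrigues(np.array(c["rvec"],float))[0]
    return np.array(c["mtx"],float),R,np.array(c["tvec"],float).ravel()
def cloud(n,d):
    K,R,t=cal(n); v,u=np.mgrid[:384,:512]
    P=np.stack([(u-K[0,2])/K[0,0]*d,(v-K[1,2])/K[1,1]*d,d],-1)
    W=(P-t)@R; W[d<=0]=np.nan
    return W
def proj(n,p):
    K,R,t=cal(n); q=R@np.array(p)+t; q=K@q; return q[:2]/q[2]
E
python3 - <<'E'
from h import *
s=readout.state(); print({k:np.round(v,3) for k,v in s.items()})
for n in("top","side"):
    im,d=imaging.grab_frame(n); cv2.imwrite(f"pics/{n}0.png",im); np.savez(f"{n}0.npz",im=im,d=d)
    K,R,t=cal(n); print(n,(-R.T@t).round(3),R[2].round(2),K[0,0])
    for l in("hollow_up_washer","crown_up_washer","first_washer"):
        print(l,[(round(r['score'],2),np.round(r['rect'])) for r in nets.regions_of(l,n)])
    print([(r['score'],r['pixel']) for r in nets.landmark_of("arbor_seat",n)])
E
```

```text
{'clock': np.float64(0.0), 'joint_positions': array([ 1.332,  0.69 , -0.194,  1.566,  0.157,  0.903, -0.215]), 'joint_velocities': array([-0.001,  0.001, -0.002,  0.   ,  0.001, -0.001, -0.   ]), 'tau': array([ 1.0000e-03, -5.3961e+01, -1.2670e+00, -1.5854e+01,  9.0000e-03,
        1.0000e-02,  0.0000e+00]), 'eef_pos': array([ 0.168, -0.601,  0.247]), 'tcp_rot': array([ 0.563,  0.428,  0.564, -0.427]), 'ft_force': array([0.752, 0.171, 0.475]), 'moment': array([ 0.015, -0.001,  0.013]), 'width': np.float64(0.085)}
top [0.506 0.036 0.691] [ 0.07 -0.05 -1.  ] 346.5308790471587
hollow_up_washer [(0.82, array([112., 240.,  34.,  29.]))]
crown_up_washer [(0.87, array([220., 154.,  33.,  30.])), (0.85, array([282., 121.,  34.,  28.])), (0.66, array([130., 122.,  27.,  36.])), (0.57, array([165., 161.,  36.,  32.]))]
first_washer [(0.6, array([338., 172.,  30.,  30.]))]
[(0.68, [173.8, 339.3])]
side [ 0.294 -0.44   0.461] [ 0.41  0.69 -0.6 ] 384.5802752092894
hollow_up_washer [(0.85, array([156., 172.,  28.,  17.]))]
crown_up_washer [(0.88, array([255., 151.,  26.,  15.])), (0.81, array([270., 198.,  34.,  22.])), (0.79, array([338., 224.,  37.,  24.])), (0.61, array([242., 173.,  28.,  18.]))]
first_washer [(0.98, array([333., 276.,  37.,  35.]))]
[(0.61, [276.1, 331.7])]
```

```bash
python3 - <<'E'
from h import *
a=np.load("top0.npz")["im"]; b=np.load("side0.npz")["im"]
c=cv2.resize(a[90:270,80:370],None,fx=2.75,fy=2.75,interpolation=cv2.INTER_CUBIC); cv2.imwrite("pics/topc.png",c)
c=cv2.resize(b[110:320,110:380],None,fx=2.8,fy=2.8,interpolation=cv2.INTER_CUBIC); cv2.imwrite("pics/sidec.png",c)
E
```

```text
(no output)
```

View pics/top0.png

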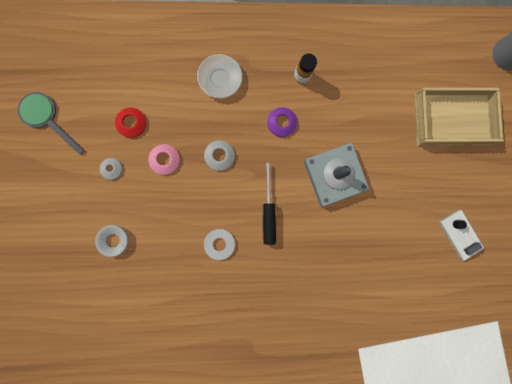

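View pics/topc.png

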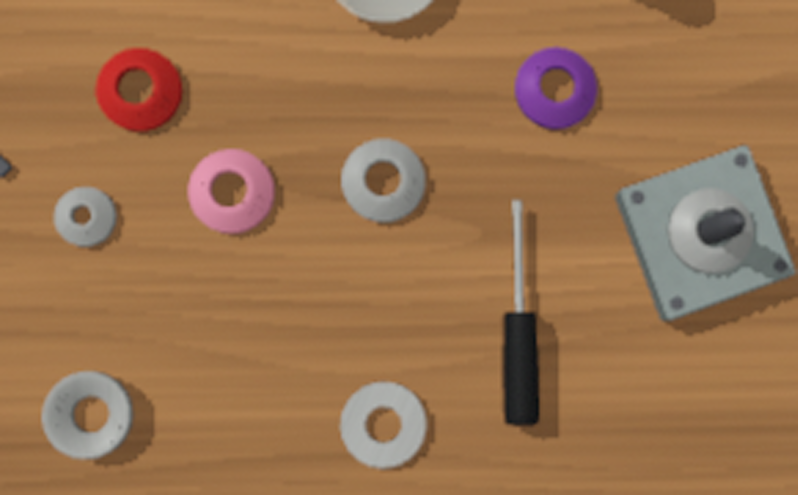

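View pics/sidec.png

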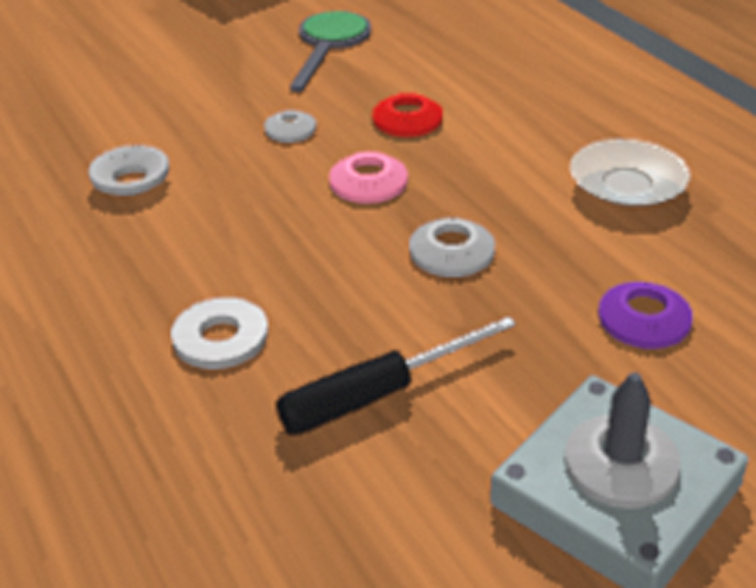

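The full-size steel washers are these: crown up at top (220,155), hollow up at (112,240). Not used: red (130,122), pink (165,160), purple (282,122), the small one (110,168) and the flat ring (220,245), which has no cone. The crops confirm the two picks. Next I measure them.

```bash
cat >> h.py <<'E'
from scipy.optimize import least_squares
def circfit(P,r=None):
    c0=P.mean(0)
    f=lambda p:np.hypot(P[:,0]-p[0],P[:,1]-p[1])-(p[2] if r is None else r)
    s=least_squares(f,[*c0,0.03],loss='soft_l1',f_scale=0.001); return s.x
def ray(n,uv,z):
    K,R,t=cal(n); d=R.T@np.linalg.solve(K,[uv[0],uv[1],1.]); C=-R.T@t
    return (C+d*(z-C[2])/d[2])
def rimfit(n,mask,z):
    # outer contour on plane z
    cs,_=cv2.findContours(mask.astype(np.uint8),cv2.RETR_EXTERNAL,cv2.CHAIN_APPROX_NONE)
    c=max(cs,key=cv2.contourArea)[:,0]
    P=np.array([ray(n,p,z)[:2] for p in c]); return circfit(P)
E
python3 - <<'E'
from h import *
for n in("top","side"):
    im,d=imaging.grab_frame(n); W=cloud(n,d)
    for l,px in(("hollow_up_washer",None),("crown_up_washer",{"top":(220,155),"side":(270,198)}[n])):
        rs=nets.regions_of(l,n)
        r=rs[0] if px is None else min(rs,key=lambda r:np.hypot(r['rect'][0]-px[0],r['rect'][1]-px[1]))
        m=r['mask']; P=W[m]; z=P[:,2]
        print(n,l,"zpct",np.nanpercentile(z,[5,50,95]).round(4),"mid",((np.nanpercentile(P[:,:2],1,0)+np.nanpercentile(P[:,:2],99,0))/2).round(4),"fit",[rimfit(n,m,h).round(4) for h in((.015,.011) if px is None else (.007,.003))])
    print([ray(n,(r['pixel'][1],r['pixel'][0]),.025).round(4) for r in nets.landmark_of("arbor_seat",n)])
    # arbor: points high
    R0=np.hypot(W[...,0]-ray(n,(339,174) if n=="top" else (332,276),.025)[0],W[...,1]-ray(n,(339,174) if n=="top" else (332,276),.025)[1])
    for a,b in((.045,.07),(.08,.095)):
        P=W[(R0<.05)&(W[...,2]>a)&(W[...,2]<b)]; print(a,len(P),P.mean(0).round(4) if len(P) else 0, np.ptp(P,axis=0).round(4) if len(P) else 0)
    s=(R0<.09)&(abs(W[...,2]-.025)<.004); print("block z",np.median(W[s][:,2]))
    pts=W[s][:,:2].astype(np.float32); print("block rect",cv2.minAreaRect(pts))
    s=(R0<.035)&(abs(W[...,2]-.04)<.002); P=W[s][:,:2]; print("crown ring",len(P),circfit(P,0.016) if len(P) else 0)
    cz=W[...,2]; print("table z",np.nanmedian(cz[200:260,130:200]))
E
```

```text
top hollow_up_washer zpct [0.0087 0.0152 0.018 ] mid [0.4642 0.2717] fit [array([0.4641, 0.2715, 0.0296]), array([0.4639, 0.2729, 0.0297])]
top crown_up_washer zpct [0.0086 0.0137 0.0175] mid [0.627  0.0675] fit [array([0.6272, 0.0673, 0.0285]), array([0.6279, 0.0675, 0.0287])]
[array([ 0.5806, -0.1653,  0.025 ])]
0.045 46 [ 0.582  -0.1578  0.057 ] [0.0201 0.0216 0.0239]
0.08 55 [ 0.5845 -0.1622  0.0855] [0.0145 0.0114 0.0124]
block z 0.026708760044637063
block rect ((0.5850738286972046, -0.16401532292366028), (0.09994309395551682, 0.09984632581472397), 18.944616317749023)
crown ring 223 [ 0.5843123  -0.16268424  0.03      ]
table z 0.0017076709782451282
side hollow_up_washer zpct [-0.0017  0.0105  0.014 ] mid [0.461 0.282] fit [array([0.4604, 0.2633, 0.0324]), array([0.4619, 0.2696, 0.0327])]
side crown_up_washer zpct [0.0013 0.0093 0.0142] mid [0.6234 0.062 ] fit [array([0.6218, 0.0612, 0.0307]), array([0.6247, 0.0656, 0.031 ])]
[array([ 0.5844, -0.1628,  0.025 ])]
0.045 175 [ 0.5782 -0.1703  0.0574] [0.0175 0.0185 0.0247]
0.08 59 [ 0.5816 -0.1669  0.0845] [0.0107 0.0108 0.0088]
block z 0.02384320767262974
block rect ((0.5829276442527771, -0.1658898890018463), (0.10035282373428345, 0.09922509640455246), 18.947784423828125)
crown ring 212 [ 0.58311819 -0.16521537  0.03      ]
table z -0.0012052236837147704
```

```bash
cat >> h.py <<'E'
from scipy.spatial.transform import Rotation as Rn
def st():
    s=readout.state(); q=s["tcp_rot"]; M=Rn.from_quat([q[1],q[2],q[3],q[0]]).as_matrix()
    print("t",round(float(s["clock"]),2),"p",np.round(s["eef_pos"],4),"F",np.round(s["ft_force"],1),"w",round(float(s["width"]),4),"x",M[:,0].round(3),"z",M[:,2].round(3),"jawang",round(np.degrees(np.arctan2(M[1,2],M[0,2])),1),"q",np.round(s["joint_positions"],2))
E
python3 -c "
from h import *
st()"
```

```text
t 0.9 p [ 0.1684 -0.6019  0.2483] F [-0.8 -0.9 -0.3] w 0.0855 x [ 0. -0. -1.] z [ 0.269 -0.963  0.   ] jawang -74.4 q [ 1.33  0.69 -0.19  1.57  0.16  0.9  -0.22]
```

{"fn": "carry_out", "kwargs": {"targets": [[0.04, 0.04, 0, 0, 0], [0.04, 0.04, 0, 0, 0], [0.04, 0.04, 0, 0, 0], [0.04, 0.04, 0, 0, 0], [0.04, 0.04, 0, 0, 0], [0.04, 0.04, 0, 0, 0], [0.04, 0.04, 0, 0, 0], [0.03, 0.05, 0, 0, 0]], "squeeze": 50}}

```text
clock: 1.9
eef_pos: [0.4832, -0.2675, 0.2493]
tcp_rot: [0.563, 0.43, 0.558, -0.433]
ft_force: [0.4, 0.5, 0.7]
width: 0.0853
```

```bash
python3 -c "
from h import *
st()"
```

```text
t 1.9 p [ 0.4832 -0.2675  0.2493] F [0.4 0.5 0.7] w 0.0853 x [ 0.003 -0.007 -1.   ] z [ 0.256 -0.967  0.008] jawang -75.1 q [ 0.5   0.59 -0.14  1.79  0.12  0.76 -1.01]
```

{"fn": "carry_out", "kwargs": {"targets": [[0, 0.06, 0, 8, 0], [0, 0.06, 0, 8, 0], [0, 0.06, 0, 8, 0], [0, 0.06, 0, 8, 0], [0, 0.06, 0, 0, 0.18], [0, 0.06, 0, 0, 0.18], [0, 0.06, 0, 0, 0.18], [-0.01, 0.06, 0, 0, 0.18], [-0.01, 0.05, 0, 0, 0.18], [0, 0.0, 0, 0, 0.18]]}}

```text
clock: 3.15
eef_pos: [0.4657, 0.2871, 0.2517]
tcp_rot: [0.667, 0.254, 0.656, -0.247]
ft_force: [-0.8, -0.6, 0.3]
width: 0.0701
```

```bash
python3 -c "
from h import *
st()"
```

```text
t 3.15 p [0.4657 0.2871 0.2517] F [-0.8 -0.6  0.3] w 0.0701 x [ 0.018  0.004 -1.   ] z [ 0.749 -0.663  0.011] jawang -41.5 q [-0.49  0.58 -0.25  1.81  0.21  0.76 -1.57]
```

{"fn": "carry_out", "kwargs": {"targets": [[-0.003, -0.0165, -0.05, 0, 0.18], [0, 0, -0.06, 0, 0.18], [0, 0, -0.06, 0, 0.18], [0, 0, -0.02, 0, 0.18], [0, 0, 0, 0, 0.18]]}}

```text
clock: 3.78
eef_pos: [0.4662, 0.2679, 0.0585]
tcp_rot: [0.669, 0.257, 0.653, -0.246]
ft_force: [-0.9, 0.3, -0.4]
width: 0.0701
```

```bash
python3 - <<'E'
from h import *
st()
ims=[]
for n in("top","side"):
    im,d=imaging.grab_frame(n); m=(112,240) if n=="top" else (156,172)
    c=im[max(0,m[1]-60):m[1]+60,max(0,m[0]-60):m[0]+60]; ims.append(cv2.resize(c,(400,400),interpolation=cv2.INTER_CUBIC))
cv2.imwrite("pics/a1.png",np.hstack(ims))
E
```

```text
t 3.77 p [0.4662 0.2679 0.0585] F [-0.9  0.3 -0.4] w 0.0701 x [ 0.026  0.006 -1.   ] z [ 0.747 -0.665  0.016] jawang -41.7 q [-0.55  0.88 -0.1   1.98  0.34  0.27 -1.67]
```

View pics/a1.png

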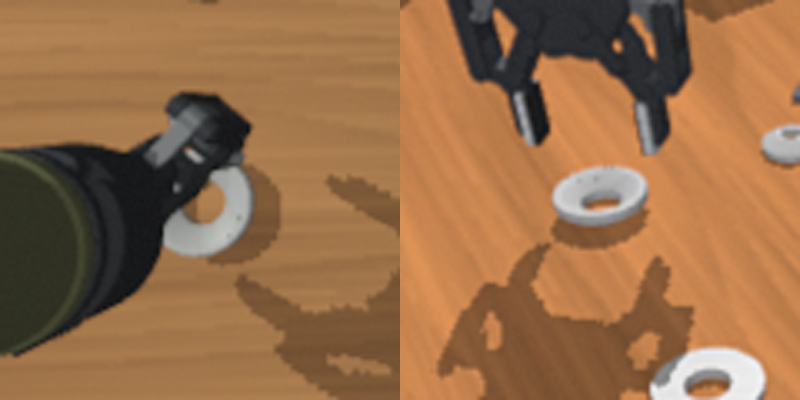

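{"fn": "carry_out", "kwargs": {"targets": [[-0.003, 0.0025, -0.01, 0, 0.18], [0, 0, -0.015, 0, 0.18], [0, 0, -0.005, 0, 0.18], [0, 0, 0, 0, 0.18]]}}

```text
clock: 4.38
eef_pos: [0.4658, 0.2724, 0.0311]
tcp_rot: [0.67, 0.26, 0.651, -0.244]
ft_force: [-0.2, 0.2, 0.3]
width: 0.0695
```

```bash
python3 - <<'E'
from h import *
st()
n="side"
im,d=imaging.grab_frame(n); m=(156,172)
c=im[m[1]-60:m[1]+60,m[0]-60:m[0]+60]; cv2.imwrite("pics/a2.png",cv2.resize(c,(600,600),interpolation=cv2.INTER_CUBIC))
E
```

```text
t 4.38 p [0.4658 0.2724 0.0311] F [-0.2  0.2  0.3] w 0.0695 x [ 0.033  0.011 -0.999] z [ 0.746 -0.666  0.017] jawang -41.7 q [-0.58  0.93 -0.07  1.99  0.35  0.2  -1.69]
```

View pics/a2.png

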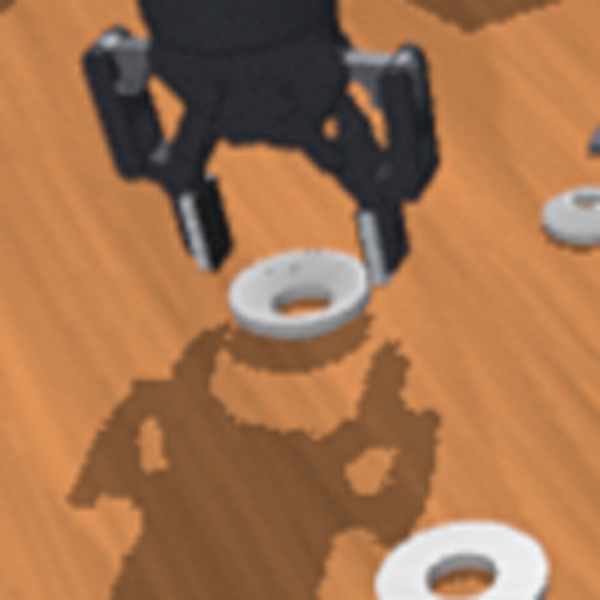

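{"fn": "carry_out", "kwargs": {"targets": [[0, 0, 0, 0, 0.18], [0, 0, 0, 0, 0.18], [0, 0, 0, 0, 0.18], [0, 0, 0, 0, 0.18]]}}

```text
clock: 4.92
eef_pos: [0.4663, 0.2726, 0.032]
tcp_rot: [0.67, 0.26, 0.651, -0.243]
ft_force: [0.2, -0.5, 0.4]
width: 0.0701
```

```bash
python3 - <<'E'
from h import *
st()
E
```

```text
t 4.92 p [0.4663 0.2726 0.032 ] F [ 0.2 -0.5  0.4] w 0.0701 x [ 0.034  0.012 -0.999] z [ 0.746 -0.666  0.017] jawang -41.8 q [-0.58  0.93 -0.07  1.99  0.35  0.2  -1.69]
```

{"fn": "carry_out", "kwargs": {"targets": [[-0.003, -0.003, -0.004, 0, 0.18], [0, 0, -0.004, 0, 0.18], [0, 0, -0.003, 0, 0.18]]}}

```text
clock: 5.3
eef_pos: [0.4631, 0.2693, 0.0204]
tcp_rot: [0.67, 0.26, 0.651, -0.243]
ft_force: [0.4, -0.5, 0.2]
width: 0.0703
```

```bash
python3 - <<'E'
from h import *
st()
n="side"
im,d=imaging.grab_frame(n); m=(156,172)
c=im[m[1]-50:m[1]+50,m[0]-50:m[0]+50]; cv2.imwrite("pics/a3.png",cv2.resize(c,(600,600),interpolation=cv2.INTER_CUBIC))
E
```

```text
t 5.3 p [0.4631 0.2693 0.0204] F [ 0.4 -0.5  0.2] w 0.0703 x [ 0.034  0.012 -0.999] z [ 0.746 -0.666  0.017] jawang -41.8 q [-0.58  0.95 -0.06  2.    0.35  0.17 -1.69]
```

View pics/a3.png

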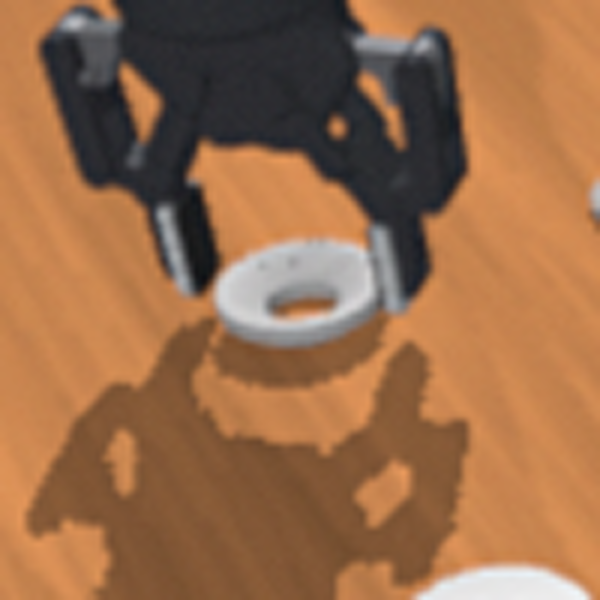

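{"fn": "carry_out", "kwargs": {"targets": [[0, 0.001, -0.0025, 0, 0.18], [0, 0, 0, 0, 0.5], [0, 0, 0, 0, 0.5], [0, 0, 0, 0, 0.5], [0, 0, 0, 0, 0.5]], "squeeze": 50}}

```text
clock: 5.98
eef_pos: [0.4627, 0.2704, 0.0179]
tcp_rot: [0.67, 0.26, 0.651, -0.244]
ft_force: [-0.1, -1.1, 0.8]
width: 0.0584
```

```bash
python3 - <<'E'
from h import *
st()
n="side"
im,d=imaging.grab_frame(n); m=(156,172)
c=im[m[1]-50:m[1]+50,m[0]-50:m[0]+50]; cv2.imwrite("pics/a4.png",cv2.resize(c,(600,600),interpolation=cv2.INTER_CUBIC))
E
```

```text
t 5.97 p [0.4627 0.2704 0.0179] F [-0.1 -1.1  0.8] w 0.0584 x [ 0.034  0.012 -0.999] z [ 0.746 -0.666  0.017] jawang -41.8 q [-0.59  0.95 -0.06  2.    0.35  0.16 -1.7 ]
```

View pics/a4.png

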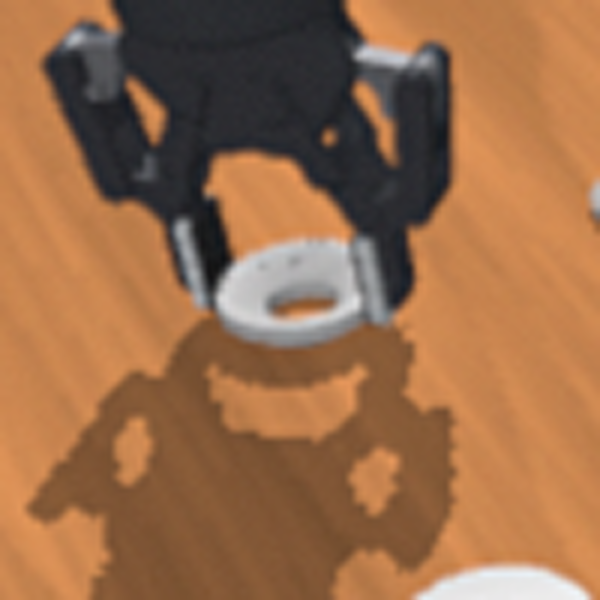

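{"fn": "carry_out", "kwargs": {"targets": [[0, 0, 0.01, 0, 0.5], [0, 0, 0.03, 0, 0.5], [0, 0, 0.04, 0, 0.5], [0, 0, 0.04, 0, 0.5], [0.01, -0.03, 0.02, 0, 0.5], [0.01, -0.04, 0, 0, 0.5], [0.012, -0.04, 0, 0, 0.5], [0.012, -0.04, 0, 0, 0.5], [0.012, -0.04, 0, 0, 0.5], [0.012, -0.04, 0, 0, 0.5]]}}

```text
clock: 7.28
eef_pos: [0.531, 0.0376, 0.1681]
tcp_rot: [0.673, 0.259, 0.65, -0.239]
ft_force: [0.3, -0.8, -0.9]
width: 0.0586
```

```bash
python3 - <<'E'
from h import *
st()
E
```

```text
t 7.28 p [0.531  0.0376 0.1681] F [ 0.3 -0.8 -0.9] w 0.0586 x [ 0.04   0.015 -0.999] z [ 0.752 -0.659  0.02 ] jawang -41.2 q [ 0.03  0.68 -0.29  1.96  0.37  0.51 -1.24]
```

{"fn": "carry_out", "kwargs": {"targets": [[0.01, -0.04, 0, 0, 0.5], [0.012, -0.045, 0, 0, 0.5], [0.012, -0.045, 0, 0, 0.5], [0.012, -0.04, 0, 0, 0.5], [0.007, -0.02, 0, 0, 0.5], [0, 0, 0, 0, 0.5]]}}

```text
clock: 8.02
eef_pos: [0.5835, -0.1655, 0.1708]
tcp_rot: [0.673, 0.26, 0.649, -0.243]
ft_force: [-0.4, 0.5, -1.7]
width: 0.0582
```

```bash
python3 - <<'E'
from h import *
st()
ims=[]
for n in("top","side"):
    im,d=imaging.grab_frame(n); np.savez(n+"1.npz",im=im,d=d); m=(340,174) if n=="top" else (333,256)
    c=im[m[1]-80:m[1]+80,m[0]-80:m[0]+80]; ims.append(cv2.resize(c,(400,400),interpolation=cv2.INTER_CUBIC))
    print([(r['score'],r['rect']) for r in nets.regions_of("hollow_up_washer",n)])
cv2.imwrite("pics/b1.png",np.hstack(ims))
E
```

```text
t 8.03 p [ 0.5835 -0.1655  0.1708] F [-0.4  0.5 -1.7] w 0.0582 x [ 0.041  0.011 -0.999] z [ 0.746 -0.665  0.023] jawang -41.7 q [ 0.42  0.77 -0.37  1.73  0.38  0.68 -0.87]
[(0.71, [356.2, 157.8, 27.1, 30.3])]
[(0.57, [340.1, 202.6, 49.9, 27.5])]
```

View pics/b1.png

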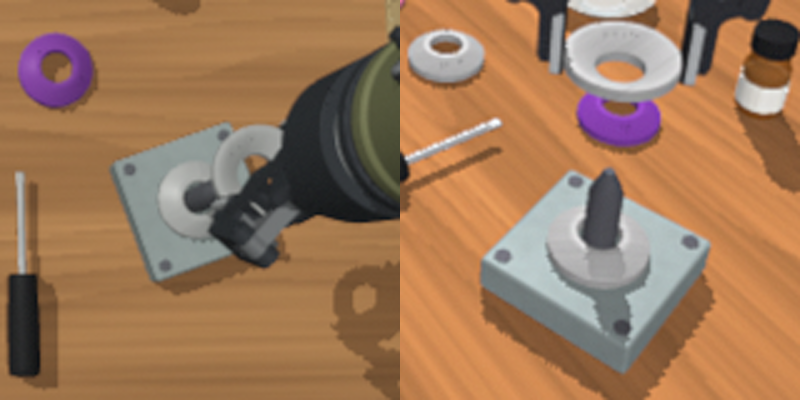

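```bash
cat >> h.py <<'E'
PROF=np.array([(13,0),(19,0),(30,8),(30,15),(24,15),(13,7),(13,0)])/1000.
def segd(q):
    D=[]
    for a,b in zip(PROF[:-1],PROF[1:]):
        ab=b-a; t=np.clip(((q-a)@ab)/(ab@ab),0,1); D.append(np.linalg.norm(q-a-t[:,None]*ab,axis=1))
    return np.min(D,0)
def wfit(P,c0,ax,flip=False):
    ax=np.array(ax,float)/np.linalg.norm(ax)
    def f(c):
        d=P-c; z=d@ax; r=np.linalg.norm(d-z[:,None]*ax,axis=1)
        if flip: z=.015-z
        return segd(np.stack([r,z],1))
    s=least_squares(f,c0,loss='soft_l1',f_scale=.001)
    return s.x, np.median(f(s.x)), len(P)
E
python3 - <<'E'
from h import *
ax=np.array([-.041,-.011,.999])
for n in("top","side"):
    a=np.load(n+"1.npz"); W=cloud(n,a["d"]); im=a["im"].astype(int)
    c0=np.array([.5835,-.1655,.1529])
    b={"top":.0017,"side":-.0012}[n]; c0[2]+=b
    d=W-c0; R0=np.linalg.norm(d[...,:2],axis=-1)
    bright=im.min(-1)>95
    m=(R0<.036)&(abs(d[...,2]-.0075)<.014)&bright
    print(n,wfit(W[m],c0,ax))
    # first washer crown
    c1=np.array([.584,-.165,.025+b]); d=W-c1
    m=(np.linalg.norm(d[...,:2],axis=-1)<.036)&(d[...,2]>.003)&(d[...,2]<.02)&bright
    print(n,"first",wfit(W[m],c1,[0,0,1],True))
E
```

```text
top (array([ 0.58551529, -0.16394209,  0.15415559]), np.float64(0.0005502285768495419), 437)
top first (array([ 0.58515361, -0.1646751 ,  0.02662412]), np.float64(0.0005959044172701311), 428)
side (array([ 0.58414835, -0.16129627,  0.15185361]), np.float64(0.0005239834464137328), 1149)
side first (array([ 0.58372373, -0.16490328,  0.02373265]), np.float64(0.00048771793230022067), 818)
```

{"fn": "carry_out", "kwargs": {"targets": [[-0.001, -0.0015, -0.015, 0, 0.5], [0, 0, -0.02, 0, 0.5], [0, 0, -0.015, 0, 0.5], [0, 0, -0.006, 0, 0.5], [0, 0, 0, 0, 0.5]]}}

```text
clock: 8.85
eef_pos: [0.5813, -0.1577, 0.111]
tcp_rot: [0.673, 0.257, 0.652, -0.237]
ft_force: [-0.3, 0.5, -0.7]
width: 0.0587
```

```bash
cat > m.py <<'E'
from h import *
import sys
st()
s=readout.state(); q=s["tcp_rot"]; M=Rn.from_quat([q[1],q[2],q[3],q[0]]).as_matrix(); ax=-M[:,0]
flip=len(sys.argv)>2; tag=sys.argv[1]
ims=[]
for n in("top","side"):
    im,d=imaging.grab_frame(n); np.savez(tag+n+".npz",im=im,d=d); W=cloud(n,d)
    b={"top":.0017,"side":-.0012}[n]
    c0=s["eef_pos"]+np.array([0,0,b])-ax*.0179; dd=W-c0; bright=im.min(-1)>95
    hz=dd@ax; R0=np.linalg.norm(dd-hz[...,None]*ax,axis=-1)
    m=(R0<.036)&(abs(hz-.0075)<.011)&bright
    print(n,"washer",wfit(W[m],c0,ax,flip))
    # arbor: dark points above .062 (cylinder) fit radius 10
    r1=np.hypot(W[...,0]-.584,W[...,1]+.165)
    ma=(r1<.016)&(W[...,2]>.042)&(W[...,2]<.070)&(im.max(-1)<110)
    if ma.sum()>20: print("arbor cyl",circfit(W[ma][:,:2],.010)[:2].round(4),ma.sum())
    K,R,t=cal(n); p=proj(n,(.584,-.165,.08)).astype(int)
    c=im[max(0,p[1]-60):p[1]+60,p[0]-60:p[0]+60]; ims.append(cv2.resize(c,(400,400),interpolation=cv2.INTER_CUBIC))
cv2.imwrite(f"pics/{tag}.png",np.hstack(ims))
E
python3 m.py b2
```

```text
t 8.85 p [ 0.5813 -0.1577  0.111 ] F [-0.3  0.5 -0.7] w 0.0587 x [ 0.037  0.016 -0.999] z [ 0.755 -0.655  0.018] jawang -40.9 q [ 0.39  0.85 -0.33  1.77  0.43  0.55 -0.91]
top washer (array([ 0.58327381, -0.15593438,  0.09436684]), np.float64(0.0005048840714936682), 315)
side washer (array([ 0.58205891, -0.15643415,  0.09234848]), np.float64(0.0005607853107192468), 1038)
arbor cyl [ 0.5836 -0.1647] 184
```

View pics/b2.png

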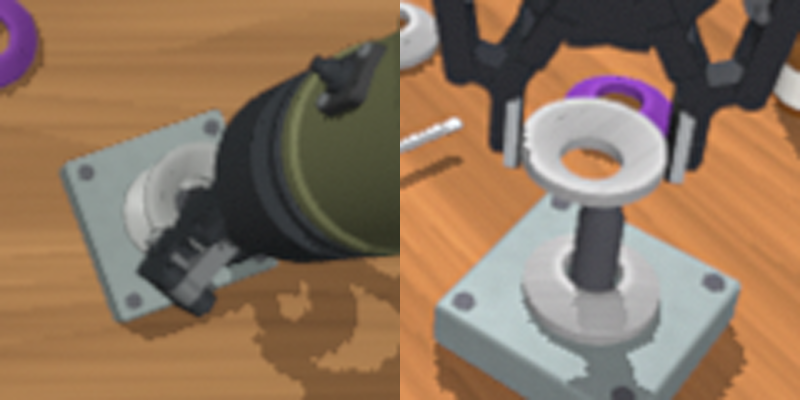

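{"fn": "carry_out", "kwargs": {"targets": [[0.001, -0.005, 0, 0, 0.5], [0.0005, -0.0035, 0, 0, 0.5], [0, 0, 0, 0, 0.5]]}}

```text
clock: 9.32
eef_pos: [0.5843, -0.1678, 0.1132]
tcp_rot: [0.674, 0.257, 0.65, -0.238]
ft_force: [0.1, 0.4, -1.0]
width: 0.0585
```

```bash
python3 m.py b3
```

```text
t 9.32 p [ 0.5843 -0.1678  0.1132] F [ 0.1  0.4 -1. ] w 0.0585 x [ 0.042  0.014 -0.999] z [ 0.755 -0.656  0.022] jawang -41.0 q [ 0.4   0.85 -0.33  1.76  0.43  0.57 -0.89]
top washer (array([ 0.58622686, -0.1662048 ,  0.09644474]), np.float64(0.0005011394542174402), 334)
side washer (array([ 0.58510658, -0.16634367,  0.09420618]), np.float64(0.0005067121223886178), 1077)
arbor cyl [ 0.5839 -0.1648] 183
```

View pics/b3.png

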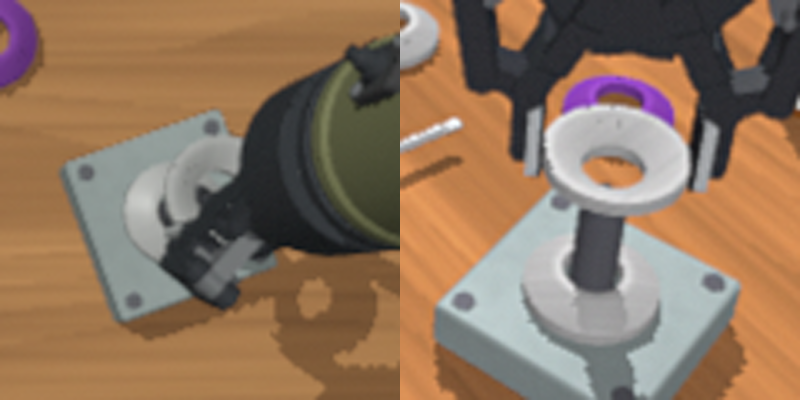

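{"fn": "carry_out", "kwargs": {"targets": [[-0.001, 0.0015, -0.004, 0, 0.5], [0, 0, -0.004, 0, 0.5], [0, 0, -0.004, 0, 0.5], [0, 0, -0.004, 0, 0.5], [0, 0, 0, 0, 0.5]]}}

```text
clock: 10.05
eef_pos: [0.5828, -0.165, 0.0955]
tcp_rot: [0.674, 0.257, 0.651, -0.237]
ft_force: [-0.7, -0.4, -1.4]
width: 0.0583
```

```bash
python3 m.py b4
```

```text
t 10.05 p [ 0.5828 -0.165   0.0955] F [-0.7 -0.4 -1.4] w 0.0583 x [ 0.04   0.015 -0.999] z [ 0.755 -0.655  0.021] jawang -40.9 q [ 0.39  0.87 -0.31  1.77  0.44  0.53 -0.91]
top washer (array([ 0.58461653, -0.16354707,  0.07870173]), np.float64(0.0005238141490732009), 303)
side washer (array([ 0.58363088, -0.16358063,  0.07674392]), np.float64(0.0005543991301279281), 1079)
arbor cyl [ 0.5836 -0.1647] 139
```

View pics/b4.png

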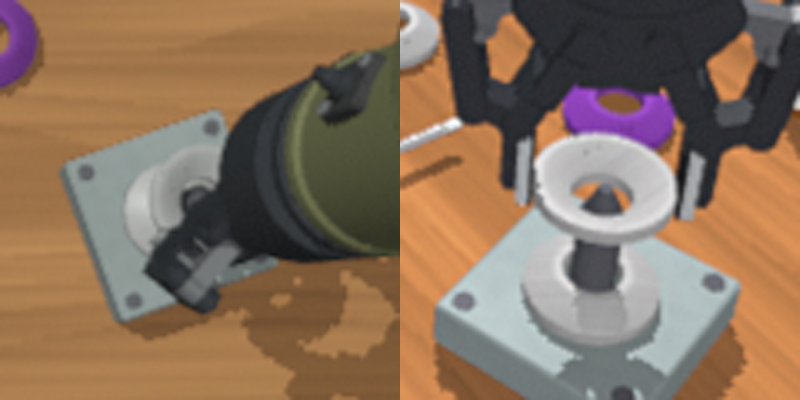

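{"fn": "carry_out", "kwargs": {"targets": [[0, -0.001, -0.004, 0, 0.5], [0, 0, -0.004, 0, 0.5], [0, 0, -0.004, 0, 0.5], [0, 0, -0.004, 0, 0.5]]}}

```text
clock: 10.65
eef_pos: [0.5834, -0.1663, 0.0794]
tcp_rot: [0.674, 0.257, 0.65, -0.237]
ft_force: [0.2, 0.4, -0.8]
width: 0.0582
```

```bash
python3 m.py b5
```

```text
t 10.65 p [ 0.5834 -0.1663  0.0794] F [ 0.2  0.4 -0.8] w 0.0582 x [ 0.042  0.015 -0.999] z [ 0.755 -0.655  0.022] jawang -40.9 q [ 0.38  0.9  -0.3   1.77  0.45  0.5  -0.92]
top washer (array([ 0.58555748, -0.16472967,  0.06270584]), np.float64(0.0006177759184959787), 290)
side washer (array([ 0.58402797, -0.16499494,  0.0598799 ]), np.float64(0.0005175280052481097), 962)
arbor cyl [ 0.5839 -0.1648] 72
```

Centred to within 1 mm. I'll continue down to just above contact.

{"fn": "carry_out", "kwargs": {"targets": [[0, 0, -0.004, 0, 0.5], [0, 0, -0.004, 0, 0.5], [0, 0, -0.004, 0, 0.5], [0, 0, -0.004, 0, 0.5], [0, 0, -0.002, 0, 0.5]]}}

```text
clock: 11.38
eef_pos: [0.5833, -0.1662, 0.06]
tcp_rot: [0.674, 0.257, 0.65, -0.237]
ft_force: [-0.3, -0.1, -0.6]
width: 0.058
```

```bash
python3 m.py b6
```

```text
t 11.38 p [ 0.5833 -0.1662  0.06  ] F [-0.3 -0.1 -0.6] w 0.058 x [ 0.042  0.015 -0.999] z [ 0.755 -0.655  0.022] jawang -40.9 q [ 0.37  0.93 -0.28  1.78  0.47  0.46 -0.93]
top washer (array([ 0.58516624, -0.1644465 ,  0.04322653]), np.float64(0.0005257620523786724), 259)
arbor cyl [ 0.5851 -0.1645] 24
side washer (array([ 0.5837923 , -0.1651438 ,  0.04081958]), np.float64(0.0005699401768483499), 851)
arbor cyl [ 0.5839 -0.1649] 189
```

View pics/b6.png

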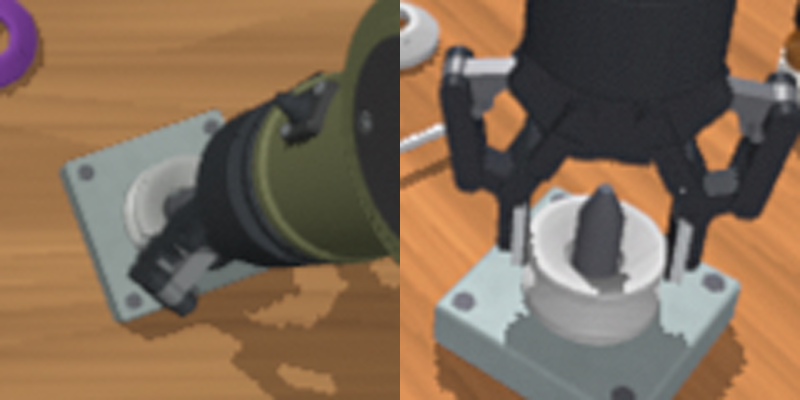

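{"fn": "carry_out", "kwargs": {"targets": [[0, 0, -0.001, 0, 0.5], [0, 0, -0.001, 0, 0.5], [0, 0, 0, 0, 0.5]]}}

```text
clock: 11.85
eef_pos: [0.5835, -0.1663, 0.0582]
tcp_rot: [0.674, 0.257, 0.65, -0.237]
ft_force: [0.6, -0.5, -1.8]
width: 0.0581
```

{"fn": "carry_out", "kwargs": {"targets": [[0, 0, 0, 0, 0.15], [0, 0, 0, 0, 0.15], [0, 0, 0, 0, 0.15], [0, 0, 0, 0, 0.15]]}}

```text
clock: 12.35
eef_pos: [0.584, -0.1663, 0.0588]
tcp_rot: [0.675, 0.257, 0.65, -0.237]
ft_force: [0.2, 0.8, -0.3]
width: 0.0725
```

```bash
python3 m.py b7
```

```text
t 12.35 p [ 0.584  -0.1663  0.0588] F [ 0.2  0.8 -0.3] w 0.0725 x [ 0.043  0.015 -0.999] z [ 0.755 -0.655  0.023] jawang -40.9 q [ 0.37  0.93 -0.28  1.78  0.47  0.46 -0.93]
top washer (array([ 0.5858318 , -0.16442816,  0.04140735]), np.float64(0.0005976247787650794), 264)
arbor cyl [ 0.5851 -0.1645] 27
side washer (array([ 0.58414644, -0.16499071,  0.0390138 ]), np.float64(0.0006312205164361217), 834)
arbor cyl [ 0.5839 -0.165 ] 192
```

View pics/b7.png

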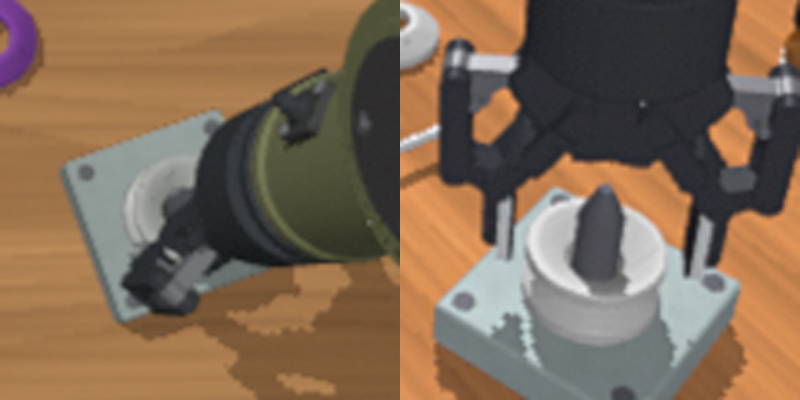

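{"fn": "carry_out", "kwargs": {"targets": [[0, 0, 0.005, 0, 0.15], [0, 0, 0.02, 0, 0.15], [0, 0, 0.03, 0, 0.15], [0, 0, 0.035, 0, 0.15], [0.005, 0.03, 0.01, 0, 0.15], [0.008, 0.04, 0, 0, 0.15], [0.008, 0.045, 0, 0, 0.15], [0.008, 0.045, 0, 0, 0.15], [0.008, 0.045, 0, 0, 0.15], [0.004, 0.02, 0, 0, 0.15]]}}

```text
clock: 13.7
eef_pos: [0.6252, 0.0615, 0.1655]
tcp_rot: [0.675, 0.259, 0.648, -0.239]
ft_force: [0.1, -0.5, -0.1]
width: 0.0726
```

```bash
cat > m2.py <<'E'
from h import *
import sys
st(); tag=sys.argv[1]; ims=[]
for n in("top","side"):
    im,d=imaging.grab_frame(n); W=cloud(n,d); b={"top":.0017,"side":-.0012}[n]
    c0=np.array([.626,.0665,b]); dd=W-c0; R0=np.hypot(dd[...,0],dd[...,1])
    m=(R0<.036)&(dd[...,2]>.003)&(dd[...,2]<.02)&(im.min(-1)>95)
    print(n,"crown",wfit(W[m],c0,[0,0,1],True))
    c0=np.array([.584,-.165,.04+b]); dd=W-c0; R0=np.hypot(dd[...,0],dd[...,1])
    m=(R0<.036)&(dd[...,2]>.003)&(dd[...,2]<.02)&(im.min(-1)>95)
    print(n,"hollow",wfit(W[m],c0,[0,0,1]))
    P=W[m&(dd[...,2]>.011)&(R0>.024)]; A=np.c_[P[:,:2]-P[:,:2].mean(0),np.ones(len(P))]
    print("rim plane",np.linalg.lstsq(A,P[:,2],rcond=None)[0].round(4))
    for w in((.626,.0665,.01),(.584,-.165,.05)):
        p=proj(n,w).astype(int); c=im[max(0,p[1]-50):p[1]+50,p[0]-50:p[0]+50]; ims.append(cv2.resize(c,(300,300),interpolation=cv2.INTER_CUBIC))
cv2.imwrite(f"pics/{tag}.png",np.vstack([np.hstack(ims[:2]),np.hstack(ims[2:])]))
E
python3 m2.py c1
```

```text
t 13.7 p [0.6252 0.0615 0.1655] F [ 0.1 -0.5 -0.1] w 0.0726 x [ 0.046  0.013 -0.999] z [ 0.751 -0.66   0.026] jawang -41.3 q [ 0.01  0.79 -0.31  1.68  0.35  0.68 -1.2 ]
top crown (array([0.626 , 0.0665, 0.0017]), np.float64(nan), 0)
top hollow (array([ 0.584 , -0.165 ,  0.0417]), np.float64(nan), 0)
rim plane [0. 0. 0.]
side crown (array([ 0.6255253 ,  0.06611839, -0.00169123]), np.float64(0.0005379650798797739), 424)
side hollow (array([ 0.58348633, -0.16494722,  0.03888748]), np.float64(0.0004042557672467653), 764)
rim plane [0.0137 0.0145 0.0534]
  return _methods._mean(a, axis=axis, dtype=dtype,
  ret = ret.dtype.type(ret / rcount)
m2.py:12: RuntimeWarning: Mean of empty slice.
  P=W[m&(dd[...,2]>.011)&(R0>.024)]; A=np.c_[P[:,:2]-P[:,:2].mean(0),np.ones(len(P))]
  ret = um.true_divide(
```

View pics/c1.png

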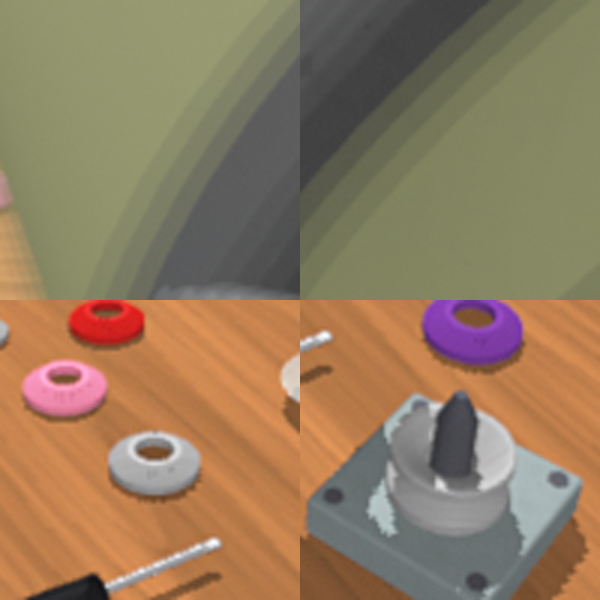

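{"fn": "carry_out", "kwargs": {"targets": [[0, 0.005, -0.03, 0, 0.15], [0, 0, -0.04, 0, 0.15], [0, 0, -0.03, 0, 0.15], [0, 0, -0.015, 0, 0.15], [0, 0, -0.005, 0, 0.15], [0, 0, -0.003, 0, 0.15], [0, 0, 0, 0, 0.15]]}}

```text
clock: 14.68
eef_pos: [0.627, 0.0485, 0.0415]
tcp_rot: [0.676, 0.261, 0.643, -0.248]
ft_force: [0.0, -0.8, -0.4]
width: 0.0723
```

```bash
cat > m3.py <<'E'
from h import *
import sys
st(); n="side"; im,d=imaging.grab_frame(n); W=cloud(n,d)
c0=np.array([.626,.0665,-.0012]); dd=W-c0; R0=np.hypot(dd[...,0],dd[...,1])
m=(R0<.036)&(dd[...,2]>.003)&(dd[...,2]<.02)&(im.min(-1)>95)
print("crown",wfit(W[m],c0,[0,0,1],True))
p=proj(n,(.626,.0665,.01)).astype(int); c=im[p[1]-50:p[1]+40,p[0]-50:p[0]+50]
cv2.imwrite(f"pics/{sys.argv[1]}.png",cv2.resize(c,(600,540),interpolation=cv2.INTER_CUBIC))
E
python3 m3.py c2
```

```text
t 14.68 p [0.627  0.0485 0.0415] F [ 0.  -0.8 -0.4] w 0.0723 x [ 0.05  -0.    -0.999] z [ 0.74  -0.672  0.037] jawang -42.2 q [-0.04  0.97 -0.21  1.73  0.43  0.44 -1.28]
crown (array([ 0.62554087,  0.06596597, -0.00171468]), np.float64(0.0004910500219042031), 426)
```

View pics/c2.png

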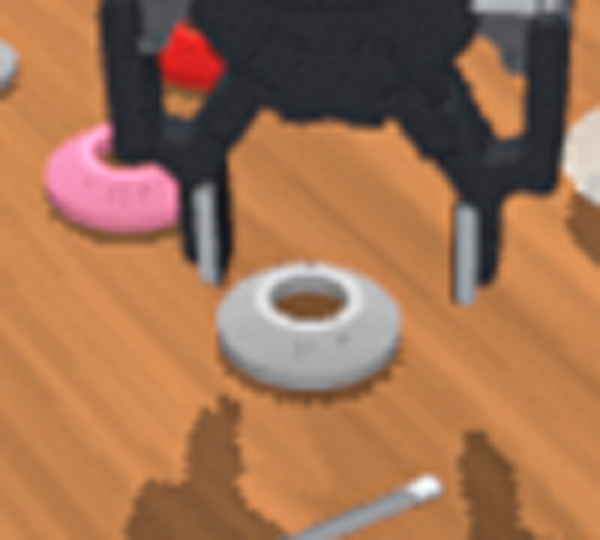

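{"fn": "carry_out", "kwargs": {"targets": [[-0.001, 0.006, 0, 0, 0.15], [-0.001, 0.006, 0, 0, 0.15], [0, 0.005, -0.002, 0, 0.15], [0, 0.001, -0.003, 0, 0.15], [0, 0, -0.003, 0, 0.15]]}}

```text
clock: 15.35
eef_pos: [0.6261, 0.0696, 0.035]
tcp_rot: [0.677, 0.261, 0.642, -0.247]
ft_force: [0.0, -0.5, -0.4]
width: 0.0728
```

```bash
python3 m3.py c3
```

```text
t 15.35 p [0.6261 0.0696 0.035 ] F [ 0.  -0.5 -0.4] w 0.0728 x [ 0.054  0.001 -0.999] z [ 0.741 -0.67   0.039] jawang -42.1 q [-0.08  0.98 -0.2   1.73  0.43  0.43 -1.31]
crown (array([ 0.62576702,  0.06599761, -0.00162638]), np.float64(0.0005835836209777867), 426)
```

View pics/c3.png

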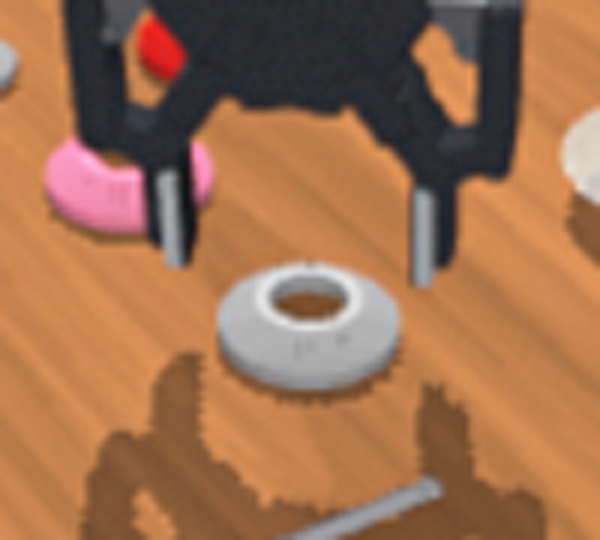

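{"fn": "carry_out", "kwargs": {"targets": [[-0.0005, -0.002, -0.003, 0, 0.15], [-0.0005, -0.001, -0.003, 0, 0.15], [0, 0, -0.003, 0, 0.15], [0, 0, -0.003, 0, 0.15], [0, 0, -0.001, 0, 0.15]]}}

```text
clock: 16.02
eef_pos: [0.6246, 0.0652, 0.0202]
tcp_rot: [0.677, 0.261, 0.642, -0.247]
ft_force: [-0.0, 0.3, -0.7]
width: 0.0725
```

```bash
python3 m3.py c4
```

```text
t 16.02 p [0.6246 0.0652 0.0202] F [-0.   0.3 -0.7] w 0.0725 x [ 0.052  0.001 -0.999] z [ 0.74  -0.671  0.038] jawang -42.2 q [-0.08  1.   -0.19  1.73  0.44  0.4  -1.31]
crown (array([ 0.62552446,  0.06612934, -0.00158572]), np.float64(0.0005316437189991207), 433)
```

View pics/c4.png

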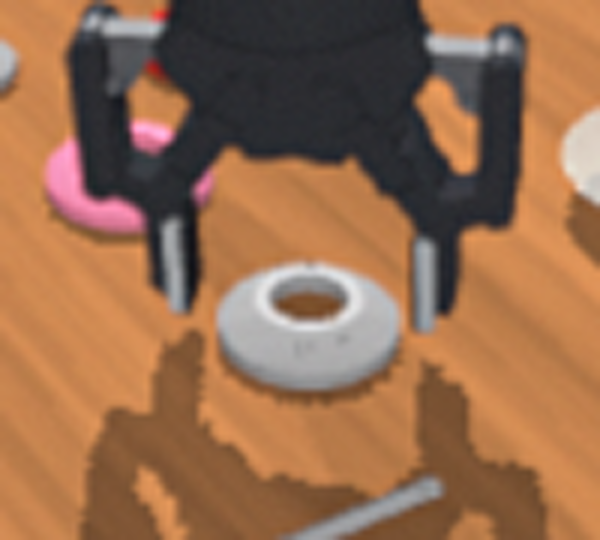

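{"fn": "carry_out", "kwargs": {"targets": [[0.001, 0.001, -0.002, 0, 0.15], [0, 0, -0.002, 0, 0.15], [0, 0, -0.001, 0, 0.15]]}}

```text
clock: 16.45
eef_pos: [0.6259, 0.0666, 0.0151]
tcp_rot: [0.677, 0.261, 0.642, -0.247]
ft_force: [0.6, -1.0, -0.1]
width: 0.0724
```

```bash
python3 m3.py c5
```

```text
t 16.45 p [0.6259 0.0666 0.0151] F [ 0.6 -1.  -0.1] w 0.0724 x [ 0.053  0.001 -0.999] z [ 0.74  -0.671  0.039] jawang -42.2 q [-0.08  1.01 -0.18  1.73  0.44  0.39 -1.31]
crown (array([ 0.62549268,  0.06619448, -0.00165275]), np.float64(0.0005692303279123544), 430)
```

View pics/c5.png

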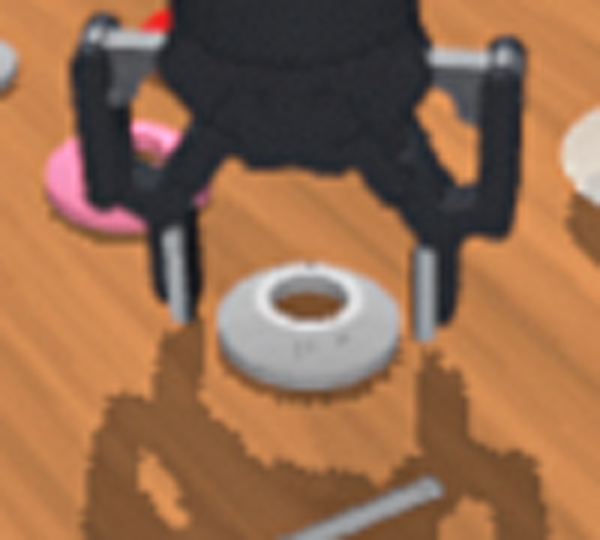

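{"fn": "carry_out", "kwargs": {"targets": [[0, 0, 0, 0, 0.25], [0, 0, 0, 0, 0.25], [0, 0, 0, 0, 0.25]]}}

```text
clock: 16.88
eef_pos: [0.6259, 0.0665, 0.0151]
tcp_rot: [0.677, 0.261, 0.642, -0.247]
ft_force: [0.1, 0.2, -0.2]
width: 0.0641
```

```bash
python3 m3.py c6
```

```text
t 16.88 p [0.6259 0.0665 0.0151] F [ 0.1  0.2 -0.2] w 0.0641 x [ 0.053  0.001 -0.999] z [ 0.74  -0.671  0.039] jawang -42.2 q [-0.08  1.01 -0.18  1.73  0.44  0.39 -1.31]
crown (array([ 0.62586347,  0.06605032, -0.00173485]), np.float64(0.000639254057705603), 429)
```

View pics/c6.png

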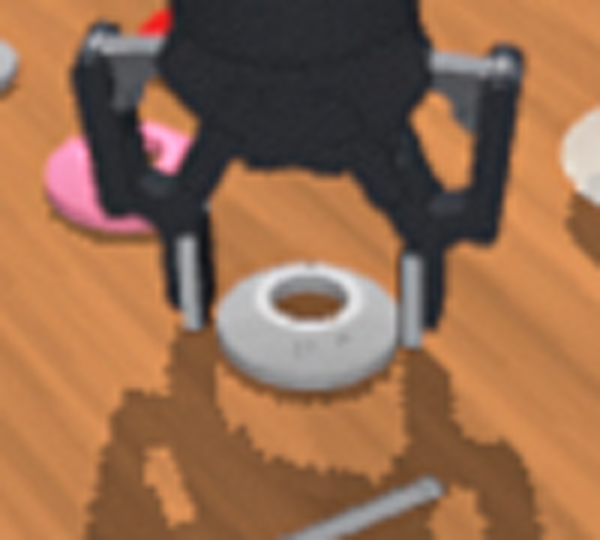

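{"fn": "carry_out", "kwargs": {"targets": [[0, 0, 0, 0, 0.5], [0, 0, 0, 0, 0.5], [0, 0, 0, 0, 0.5]], "squeeze": 50}}

```text
clock: 17.3
eef_pos: [0.6258, 0.0665, 0.0162]
tcp_rot: [0.677, 0.261, 0.642, -0.247]
ft_force: [-0.2, 1.2, -0.2]
width: 0.0573
```

```bash
python3 m3.py c7
```

```text
t 17.3 p [0.6258 0.0665 0.0162] F [-0.2  1.2 -0.2] w 0.0573 x [ 0.053  0.001 -0.999] z [ 0.74  -0.671  0.039] jawang -42.2 q [-0.08  1.01 -0.18  1.73  0.44  0.4  -1.31]
crown (array([ 0.62524377,  0.06630891, -0.00159898]), np.float64(0.0006190168130740473), 439)
```

View pics/c7.png

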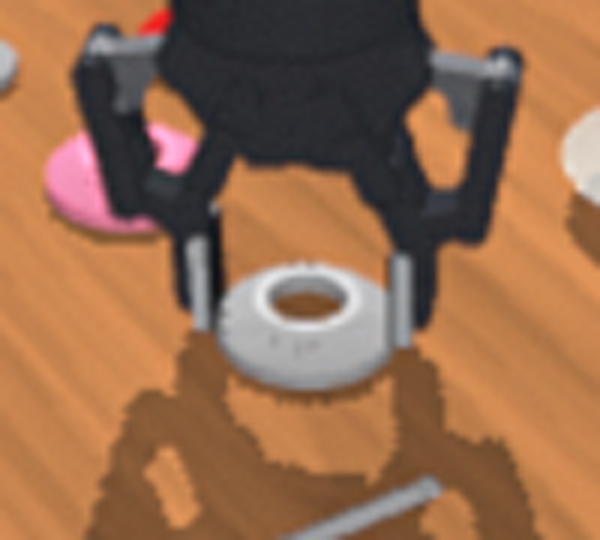

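{"fn": "carry_out", "kwargs": {"targets": [[0, 0, 0.004, 0, 0.5], [0, 0, 0.008, 0, 0.5], [0, 0, 0.015, 0, 0.5]]}}

```text
clock: 17.73
eef_pos: [0.6244, 0.0663, 0.043]
tcp_rot: [0.676, 0.26, 0.643, -0.248]
ft_force: [0.3, -0.4, -2.3]
width: 0.0575
```

```bash
python3 m3.py c8
```

```text
t 17.73 p [0.6244 0.0663 0.043 ] F [ 0.3 -0.4 -2.3] w 0.0575 x [ 0.05  -0.    -0.999] z [ 0.74  -0.671  0.037] jawang -42.2 q [-0.07  0.96 -0.21  1.73  0.42  0.45 -1.3 ]
crown (array([ 0.626 ,  0.0665, -0.0012]), np.float64(nan), 0)
  return _methods._mean(a, axis=axis, dtype=dtype,
  ret = ret.dtype.type(ret / rcount)
```

View pics/c8.png

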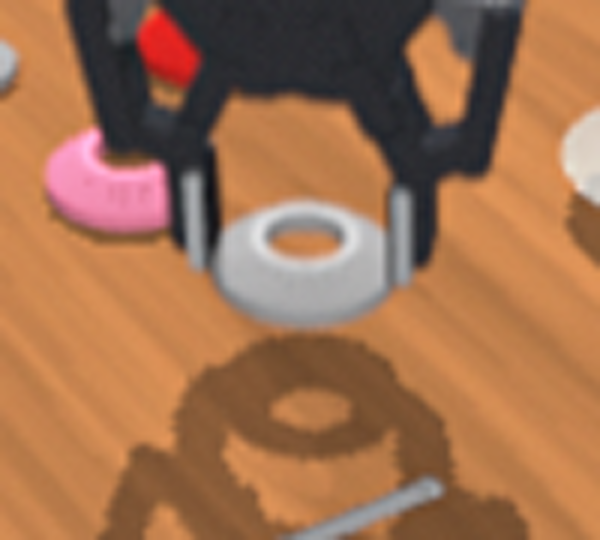

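{"fn": "carry_out", "kwargs": {"targets": [[0, 0, 0.03, 0, 0.5], [0, 0, 0.035, 0, 0.5], [-0.003, -0.02, 0.03, 0, 0.5], [-0.006, -0.035, 0, 0, 0.5], [-0.006, -0.035, 0, 0, 0.5], [-0.006, -0.035, 0, 0, 0.5], [-0.006, -0.035, 0, 0, 0.5], [-0.006, -0.03, 0, 0, 0.5], [-0.004, -0.02, 0, 0, 0.5], [0, 0, 0, 0, 0.5]]}}

```text
clock: 19.02
eef_pos: [0.5891, -0.1498, 0.1524]
tcp_rot: [0.681, 0.262, 0.638, -0.246]
ft_force: [0.6, -1.0, -2.2]
width: 0.0574
```

```bash
sed -i 's/\.0179/OFF/; s/^tag=.*//; s/^flip=/OFF=.0162 if len(sys.argv)>2 else .0179\nflip=/' m.py; python3 m.py d1 f
```

```text
t 19.02 p [ 0.5891 -0.1498  0.1524] F [ 0.6 -1.  -2.2] w 0.0574 x [ 0.065 -0.    -0.998] z [ 0.74  -0.671  0.049] jawang -42.2 q [ 0.38  0.78 -0.34  1.76  0.42  0.6  -0.94]
top washer (array([ 0.58987509, -0.14918955,  0.13742669]), np.float64(0.0006296733817686104), 357)
side washer (array([ 0.58938757, -0.14772695,  0.13527239]), np.float64(0.0005681815891891238), 1053)
arbor cyl [ 0.5837 -0.1649] 194
```

View pics/d1.png

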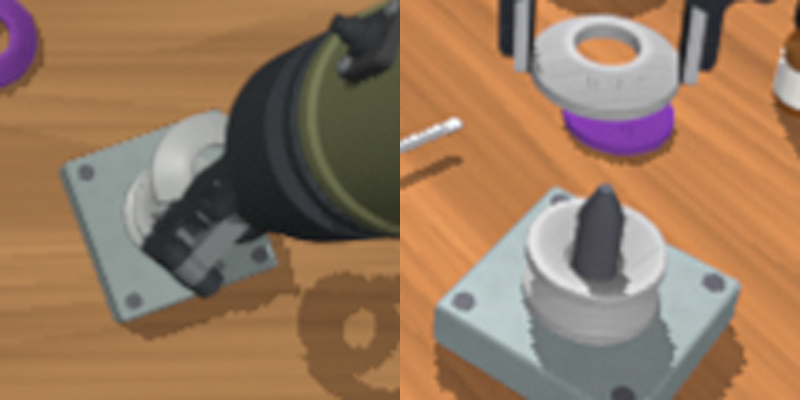

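```bash
sed -i 's/ax=-M\[:,0\]/ax=-M[:,0]; g=np.array([.053,.001,0]) if len(sys.argv)>2 else np.array([.034,.012,0])\nax=ax+g; ax=ax\/np.linalg.norm(ax)/' m.py; sed -i '/r1=np/i\    c=wfit(W[m],c0,ax,flip)[0]; B=np.array([.5851,-.1644] if n=="top" else [.5837,-.1651]); print("err",(c[:2]-B).round(4),"z",(c[2]-b).round(4))' m.py; python3 m.py d2 f
```

```text
t 19.12 p [ 0.59   -0.1464  0.1525] F [-1.1 -0.1 -1.7] w 0.0575 x [ 0.066  0.002 -0.998] z [ 0.743 -0.668  0.048] jawang -42.0 q [ 0.37  0.78 -0.34  1.76  0.42  0.6  -0.94]
top washer (array([ 0.59099706, -0.14607133,  0.13796996]), np.float64(0.0005065768725970663), 348)
err [0.0059 0.0183] z 0.1363
side washer (array([ 0.59037441, -0.14524564,  0.13496994]), np.float64(0.00046272191195433413), 1050)
err [0.0067 0.0199] z 0.1362
arbor cyl [ 0.5838 -0.1649] 198
```

{"fn": "carry_out", "kwargs": {"targets": [[-0.002, -0.006, -0.006, 0, 0.5], [-0.002, -0.006, -0.006, 0, 0.5], [-0.002, -0.006, -0.006, 0, 0.5], [0, 0, -0.006, 0, 0.5], [0, 0, -0.006, 0, 0.5], [0, 0, -0.006, 0, 0.5], [0, 0, -0.002, 0, 0.5]]}}

```text
clock: 20.1
eef_pos: [0.5842, -0.1613, 0.111]
tcp_rot: [0.682, 0.261, 0.64, -0.241]
ft_force: [0.3, 0.0, -0.6]
width: 0.0575
```

```bash
python3 m.py d3 f
```

```text
t 20.1 p [ 0.5842 -0.1613  0.111 ] F [ 0.3  0.  -0.6] w 0.0575 x [ 0.065  0.005 -0.998] z [ 0.747 -0.663  0.046] jawang -41.6 q [ 0.38  0.84 -0.31  1.79  0.45  0.51 -0.94]
top washer (array([ 0.58520977, -0.16096964,  0.09658244]), np.float64(0.0004883743554770933), 322)
err [0.0001 0.0034] z 0.0949
side washer (array([ 0.58408351, -0.16117186,  0.09356173]), np.float64(0.00045349967793210466), 1064)
err [0.0004 0.0039] z 0.0948
arbor cyl [ 0.5837 -0.1649] 194
```

View pics/d3.png

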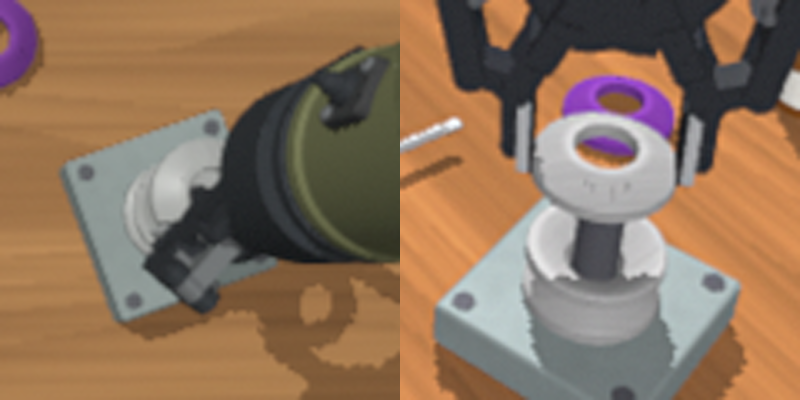

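{"fn": "carry_out", "kwargs": {"targets": [[0, -0.002, -0.001, 0, 0.5], [0, -0.0015, -0.003, 0, 0.5], [0, 0, -0.004, 0, 0.5], [0, 0, -0.004, 0, 0.5]]}}

```text
clock: 20.7
eef_pos: [0.5849, -0.1653, 0.0994]
tcp_rot: [0.682, 0.261, 0.639, -0.241]
ft_force: [0.6, -0.2, -2.3]
width: 0.0575
```

```bash
python3 m.py d4 f
```

```text
t 20.7 p [ 0.5849 -0.1653  0.0994] F [ 0.6 -0.2 -2.3] w 0.0575 x [ 0.067  0.004 -0.998] z [ 0.747 -0.663  0.048] jawang -41.6 q [ 0.38  0.86 -0.3   1.79  0.46  0.49 -0.94]
top washer (array([ 0.58608537, -0.16464945,  0.08474273]), np.float64(0.0005296358980323435), 314)
err [ 0.001  -0.0002] z 0.083
side washer (array([ 0.5846136 , -0.1652094 ,  0.08144191]), np.float64(0.0004858612571884621), 1072)
err [ 0.0009 -0.0001] z 0.0826
arbor cyl [ 0.5838 -0.1651] 140
```

{"fn": "carry_out", "kwargs": {"targets": [[-0.001, 0, -0.004, 0, 0.5], [0, 0, -0.004, 0, 0.5], [0, 0, -0.004, 0, 0.5], [0, 0, -0.004, 0, 0.5], [0, 0, -0.004, 0, 0.5], [0, 0, -0.004, 0, 0.5]]}}

```text
clock: 21.55
eef_pos: [0.5837, -0.165, 0.0736]
tcp_rot: [0.682, 0.261, 0.639, -0.241]
ft_force: [-0.7, 0.0, -0.6]
width: 0.0576
```

```bash
python3 m.py d5 f
```

```text
t 21.55 p [ 0.5837 -0.165   0.0736] F [-0.7  0.  -0.6] w 0.0576 x [ 0.067  0.005 -0.998] z [ 0.747 -0.663  0.047] jawang -41.6 q [ 0.37  0.9  -0.28  1.8   0.48  0.44 -0.96]
top washer (array([ 0.58501815, -0.16474792,  0.05914247]), np.float64(0.0005745523496867364), 295)
err [-0.0001 -0.0003] z 0.0574
side washer (array([ 0.58335049, -0.16499028,  0.05546649]), np.float64(0.000526110471268577), 1065)
err [-0.0003  0.0001] z 0.0567
arbor cyl [ 0.5848 -0.1649] 26
```

View pics/d5.png

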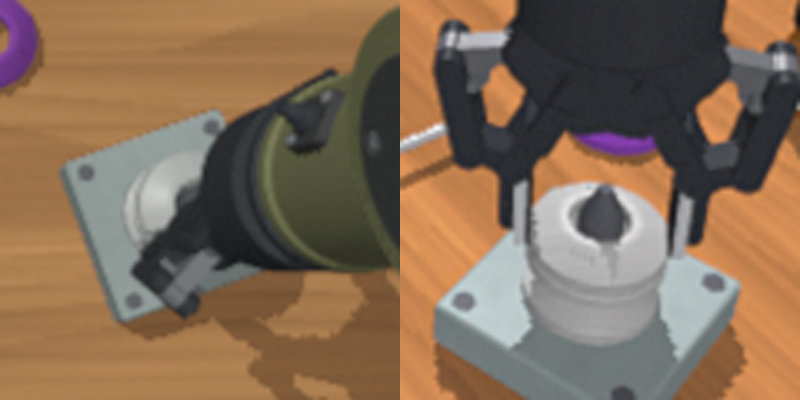

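About 2 mm left. I'll lower it and release.

{"fn": "carry_out", "kwargs": {"targets": [[0, 0, -0.001, 0, 0.5], [0, 0, -0.0005, 0, 0.5], [0, 0, -0.0005, 0, 0.5]]}}

```text
clock: 22.02
eef_pos: [0.5836, -0.165, 0.0715]
tcp_rot: [0.682, 0.261, 0.639, -0.241]
ft_force: [-0.7, -0.6, -1.9]
width: 0.0576
```

{"fn": "carry_out", "kwargs": {"targets": [[0, 0, 0, 0, 0.15], [0, 0, 0, 0, 0.15], [0, 0, 0, 0, 0.15], [0, 0, 0, 0, 0.15]]}}

```text
clock: 22.52
eef_pos: [0.5845, -0.1651, 0.0723]
tcp_rot: [0.683, 0.261, 0.639, -0.241]
ft_force: [0.4, 0.4, 0.0]
width: 0.0721
```

```bash
python3 m.py d6 f
```

```text
t 22.52 p [ 0.5845 -0.1651  0.0723] F [0.4 0.4 0. ] w 0.0721 x [ 0.069  0.004 -0.998] z [ 0.747 -0.663  0.048] jawang -41.6 q [ 0.37  0.9  -0.27  1.8   0.48  0.43 -0.96]
top washer (array([ 0.58491872, -0.16435921,  0.05643674]), np.float64(0.0005886752238559859), 298)
err [-0.0002  0.    ] z 0.0547
side washer (array([ 0.58337213, -0.16484233,  0.0535862 ]), np.float64(0.0004529389312296362), 1023)
err [-0.0003  0.0003] z 0.0548
arbor cyl [ 0.5844 -0.165 ] 40
```

View pics/d6.png

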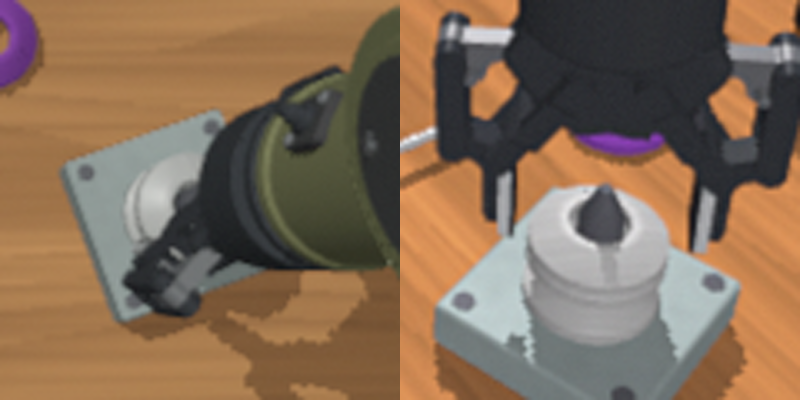

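Underside at 0.055, so it is seated. I'll retreat straight up, clear, and check.

{"fn": "carry_out", "kwargs": {"targets": [[0, 0, 0.005, 0, 0.15], [0, 0, 0.015, 0, 0.15], [0, 0, 0.03, 0, 0.15], [0, 0, 0.04, 0, 0.15], [0, 0.03, 0.02, 0, 0.15], [0, 0.05, 0, 0, 0.15], [0, 0.05, 0, 0, 0.15], [0, 0.05, 0, 0, 0.15], [0, 0.05, 0, 0, 0.15], [0, 0, 0, 0, 0.15]]}}

```text
clock: 23.88
eef_pos: [0.5855, 0.0715, 0.1964]
tcp_rot: [0.686, 0.264, 0.634, -0.239]
ft_force: [0.5, -0.8, -0.0]
width: 0.0728
```

```bash
cat > m4.py <<'E'
from h import *
st(); ims=[]
for n in("top","side"):
    im,d=imaging.grab_frame(n); W=cloud(n,d); b={"top":.0017,"side":-.0012}[n]
    c0=np.array([.584,-.165,.055+b]); dd=W-c0; R0=np.hypot(dd[...,0],dd[...,1])
    m=(R0<.036)&(dd[...,2]>.001)&(dd[...,2]<.02)&(im.min(-1)>95)
    if m.sum()<50: print(n,"hidden")
    else:
        x=wfit(W[m],c0,[0,0,1],True); print(n,x, "z",x[0][2]-b)
        P=W[m&(dd[...,2]>.0135)&(R0>.0135)&(R0<.0185)]; A=np.c_[P[:,:2]-P[:,:2].mean(0),np.ones(len(P))]
        print("crown plane",np.linalg.lstsq(A,P[:,2],rcond=None)[0].round(4),len(P))
    p=proj(n,(.584,-.165,.05)).astype(int); c=im[max(0,p[1]-50):p[1]+50,p[0]-50:p[0]+50]; ims.append(cv2.resize(c,(400,400),interpolation=cv2.INTER_CUBIC))
cv2.imwrite("pics/e1.png",np.hstack(ims))
E
python3 m4.py
```

```text
t 23.88 p [0.5855 0.0715 0.1964] F [ 0.5 -0.8 -0. ] w 0.0728 x [ 0.081  0.006 -0.997] z [ 0.744 -0.666  0.056] jawang -41.8 q [-0.02  0.69 -0.31  1.8   0.37  0.63 -1.28]
top hidden
side (array([ 0.58355275, -0.16478601,  0.05374255]), np.float64(0.00044512482573220297), 927) z 0.054942546182518676
crown plane [-0.0047 -0.0043  0.0689] 152
```

View pics/e1.png

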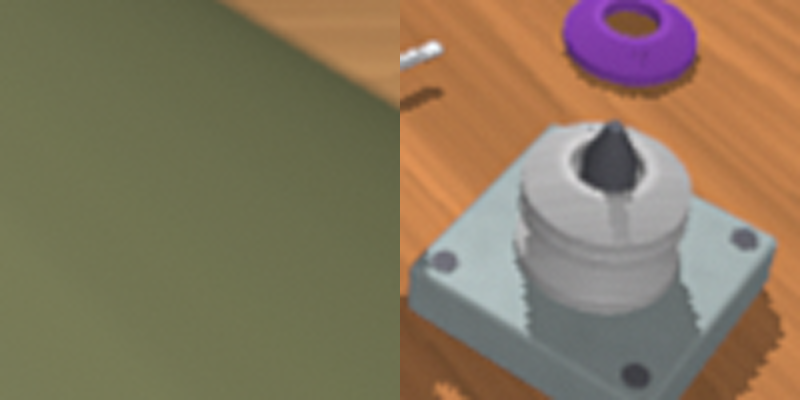

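The stack is level, centred and fully down (z 0.0549 against 0.055 expected), and the arm is clear of it.

```bash
python3 -c "
from h import *
print(manip.job_done())"
```

```text
the job is handed in; nothing more can be done
None
```

Both washers are on the arbor and the job is handed in. I set the steel hollow-up washer on the first washer, then the steel crown-up one on top, each the way up it lay. The gripper is open and well clear. The robot's clock read about 24 s of the 56 s allowed.

- **Hollow-up washer:** after release its underside measured 40 mm above the table (40 expected). This was checked before the third washer covered it.
- **Crown-up washer:** its underside measured 54.9 mm above the table (55 expected). It was centred within about 0.5 mm, and its crown was level to about 0.4°.
- **Forces:** wrist force readings after each move never exceeded about 2.5 N. The arm did not disturb any of the look-alikes.

- **Single-camera final check:** the last check after backing away came from the side camera only, because the arm hid the stack from the top camera. At release, before the arm backed away, the two cameras agreed within about 0.3 mm after their fixed offset was removed.
- **Tool tilt:** the tool drifted up to about 4–5° off vertical over the job, since the moves cannot correct tilt. The washers still settled flat when let go.

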